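Park a lens tube at the top of its gutter

TASK

Push the black lens tube, which lies at the low end of the sloped gutter, up the gutter and over the crest with the fingertips, so that it comes to rest against the end stop and cannot roll back. Then push the steel keeper blade round until it stands squarely across the gutter behind the tube. Only push: do not lift the tube out of the gutter, and leave the things standing round the gutter where they are.

Things in the scene. Friction and masses are not known exactly. Their poses are not given: they have to be found in the camera images.
- gutter: Fixed aluminium U-channel on a dark plate (98 x 270 x 8 mm). Origin on the table under the channel's centre line; +y points uphill along the channel, z up, x across (the keeper's post is on the -x side). Channel 31 mm wide inside; side walls 3 mm thick, only 7 mm above the channel floor. The floor rises at 8 degrees from the low lip to the crest, then falls at 12 degrees to the end stop.
- low_lip (a point): Upper inner edge of the low end's lip, mid-channel: gutter y -120 mm, z 28 mm; the channel floor there is at z 22 mm, so the lip stands 6 mm above it. The lip is 6 mm thick; the channel is open above it, so that fingers can come in over it behind the tube.
- crest (a point): The channel floor's highest line, mid-channel: gutter y +75 mm, z 49 mm. Once the tube's centre is past it the tube rolls down to the end stop by itself and stays; short of it the tube rolls back to the low lip.
- seat (a point): Centre of the lens tube when it rests against the end stop: gutter x 0, y +95 mm, z 60 mm. The end stop's face is at gutter y +110 mm; the stop is 6 mm thick, its top at z 73 mm.
- keeper_axis (a point): A point on the keeper's vertical hinge axis: gutter x -45 mm, y +66 mm, at the blade's mid height. The hub is 15 mm in diameter, its top 86.5 mm above the table.
- tube_center (a point): Centre of the black threaded lens tube, a loose short cylinder 30 mm in diameter and 27 mm long, about 60 g, lying on its side in the channel with its axis across the channel, so that it rolls along it. It starts resting on the low lip, its centre at about gutter y -109 mm, z 39 mm.
- keeper (a joint): Swing of the keeper, rad, counter-clockwise from above positive: 0 = blade parallel to the channel pointing downhill (gutter -y), negative = downhill and outward, away from the channel, +1.57 = squarely across the channel (pointing to gutter +x) just behind the parked tube, its limit. Starts between -0.65 and -0.1. Stays where it is left; a push of about 1 N moves it.
- keeper_tip (a point): Free end of the keeper, a plain steel blade standing on edge: 6 mm thick, 22 mm high (60.5 to 82.5 mm above the table, 4 mm above the channel's walls at the crest), reaching 78 mm from its axis. The point is at the blade's end, mid height, 71.5 mm above the table.
- post_c: Bystander: black cylindrical post with a thin pin on top, 26 mm in diameter, 48 mm high, standing. Origin at the centre of its underside.
- clear_jar: Bystander: clear jar with a black base, 48 mm in diameter, 69 mm high. Origin at the centre of its underside. The tall microscope, whose eyepieces overhang the table, stands to its right: swing the arm in on the near side of it.
- joystick_box: Bystander: small dark box with a joystick on top, 57 x 58 mm, 76 mm high. Origin at the centre of its underside.

How it is judged:
By the outcome, as a careful person would: the job done as asked, in the order asked, and still so for the second after the job is handed in, with the robot touching nothing.
It also fails if it takes over 54 s, if anything falls off the work surface, if the arm or the gripper's body presses on something with over 40 N, if the wrist force passes 120 N, or if a joint passes its speed limit or range.

ROBOT

A 6-joint arm with a two-finger parallel gripper is mounted at the origin on a cart in front of the work surface, level with it; the furniture and walls round the work are solid. World frame = base frame: x ahead of the robot, y to its left, z up, the work surface at z = 0. Lengths are in m, angles in rad, forces in N, time in s.
With the tool pointing down it reaches from about 0.275 to 0.875 m from the base axis. Payload 12.5 kg.
Tool frame: the origin (TCP) lies on the centre line of the jaws, within the pads' length; the fingertips stand r.finger_overhang ahead of it and the grasp point (between the pads) lies 3 mm ahead of it (r.finger_overhang is the distance from the TCP to the fingertips, in m); z points along the fingers, y is the line along which they close (so a half turn about z gives the same grasp; the last joint's range is limited). The gripper opens to 85 mm and grips with 20 to 120 N. Pads are 22 mm wide; open, the fingers measure 114 mm over their backs; the gripper's body (76 mm by 85 mm) begins 54 mm behind the grasp point. The pads swing forward as they close: fully open they stand 13 mm farther back than shut.
Start: joints at [-1.185, 0.351, 1.652, -0, 1.139, -0.085], TCP at [0.249, -0.49, 0.253] pointing down, gripper open.
Joint ranges: [-2.75, 2.75], [-0.79, 2.1], [0.01, 2.65], [-1.57, 4.71], [0.07, 3.14], [-2.87, 2.87]. Speed limits (rad/s): [2.22, 2.22, 2.79, 3.14, 3.14, 3.14].

INTERFACE

Orientations are given as a unit quaternion [x, y, z, w].
In Python, from cell import r, optics gives the robot as it stands. The module is installed in compiled form; this text tells all that it offers. Calls block until the motion is done:
- r.move_to(position, orientation): joint-space move of the TCP to a pose.
- r.move_linear(position, rot=None, vel=0.15): straight line of the TCP; rot=None keeps the orientation; vel is the mean speed in m/s.
- r.set_joints(angles): joint-space move.
- r.set_gripper(opening, squeeze=None): opening from 0.0 (shut) to 1.0 (fully open); squeeze is the grip in N (None keeps the last); returns when the fingers have stopped.
- r.sleep(seconds).
- r.inverse_kinematics(position, orientation): joint angles nearest the present ones, or None.
- optics.get_image(name): name is "scene" or "side" or "wrist"; returns a dict with "pixels" (400x640x3 uint8, red, green, blue), "depth" (400x640 float32, m along the optical axis (not along the pixel's ray), 0 where there is no reading), "fx", "fy", "cx", "cy" (pixels), "camera_from_world" (4x4, takes a point from world to camera coordinates); the wrist camera has in their place "mount" (4x4, takes a point from camera to tool coordinates, whose origin is the TCP and whose axes are the flange's). Camera axes: x right, y down, z forward; pixel columns grow to the right and rows downward; lengths in m; the calibration is good to about 2 mm. A picture is of the moment at which its call begins: read the wrist's pose just before it.
A pose or a line that the arm cannot do raises r.PlanningError and nothing moves.
- r.hand_in(): hands the job in; it is judged then, once.
Readings, each from a call of its own:
- r.current_t(): time.
- r.current_q(): joint angles.
- r.current_qvel(): joint speeds.
- r.current_effort(): joint torques, N m.
- r.current_tool_pos(): TCP position.
- r.current_ee_rot(): TCP orientation.
- r.current_contact_force(): force on the tool from outside, world axes, zero at the start.
- r.current_torque(): the same for the moment, N m.
- r.current_opening(): opening from 0.0 (shut) to 1.0 (fully open).
- r.current_finger_force(): force on a finger pad.
Only numpy, scipy, OpenCV 4.12 (cv2) and the standard library are available. Lean on these libraries where they do the work, as an engineer would, in place of code of your own. Each camera call takes 0.05 s, during which the arm holds its last target. There are 200 camera calls.

## Working session

There is one attempt and no reset: what is moved stays moved. The work goes in short steps, each a Python script; the robot and the scene stay as the last script left them, time stands still between calls to the robot, and variables do not carry over. Pictures are saved under pics/ and viewed, at most 10 in all, crops included, and the job is handed in when it is done.

```bash
mkdir -p pics
python3 - <<'E'
from cell import r, optics
import cv2,numpy as np
for n in ["scene","side"]:
    d=optics.get_image(n); np.savez(f"{n}0.npz",**d)
    cv2.imwrite(f"pics/{n}0.png",d["pixels"][:,:,::-1]); print(n,d["fx"],d["camera_from_world"].round(3).tolist(),(d["depth"]>0).mean())
print(r.finger_overhang,r.current_t(),r.current_ee_rot(),r.current_tool_pos())
E
```

```text
scene 498.3911619195341 [[-0.738, -0.675, 0.017, 0.471], [-0.318, 0.325, -0.891, 0.216], [0.596, -0.662, -0.454, 0.757], [0.0, 0.0, 0.0, 1.0]] 0.99589453125
side 383.4868739092347 [[-0.915, -0.403, -0.013, 0.557], [-0.213, 0.511, -0.833, 0.133], [0.342, -0.759, -0.554, 0.788], [0.0, 0.0, 0.0, 1.0]] 0.99610546875
0.022 0.1 [ 9.72421744e-01  2.33228848e-01 -8.60565853e-05 -4.98388508e-04] [ 0.2493867  -0.48991855  0.25281994]
```

View pics/scene0.png

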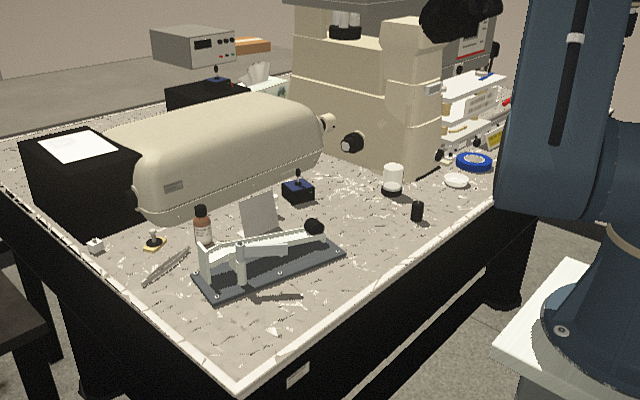

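View pics/side0.png

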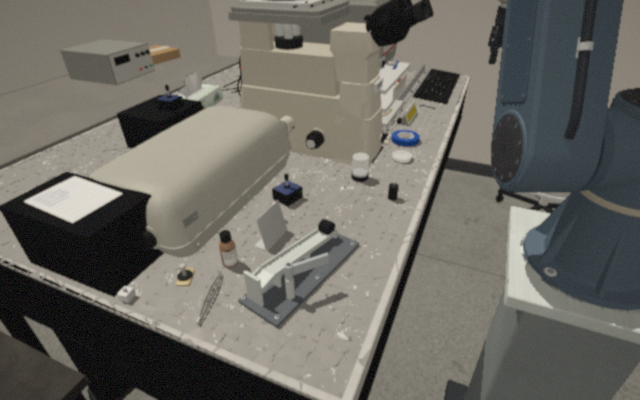

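The scene view shows the gutter at the front left. The tube is at about (314,227), the hinge post at (240,262), the end stop at (205,262), and the dark plate spans (193,275)–(215,300)–(345,252). I'll get the plate rectangle, tube and blade from the depth.

```bash
cat > h.py <<'E'
import numpy as np,cv2
def cloud(d):
    v,u=np.mgrid[:400,:640]; z=d["depth"]
    P=np.stack([(u-d["cx"])/d["fx"]*z,(v-d["cy"])/d["fy"]*z,z],-1)
    T=np.linalg.inv(d["camera_from_world"]); return P@T[:3,:3].T+T[:3,3]
E
python3 - <<'E'
from h import *
for n,(u0,u1,v0,v1) in dict(scene=(185,355,205,310),side=(235,365,215,325)).items():
    d=dict(np.load(n+"0.npz")); P=cloud(d)[v0:v1,u0:u1]; c=d["pixels"][v0:v1,u0:u1].astype(int); s=c.sum(-1)
    z=P[...,2]
    print(n,"table z",np.median(z[(s>450)&(z<.01)]))
    m=((s<330)&(z>.003)&(z<.014)).astype(np.uint8)
    m=cv2.morphologyEx(m,cv2.MORPH_OPEN,np.ones((2,2)))
    k,l,st,_=cv2.connectedComponentsWithStats(m); 
    big=[i for i in range(1,k) if st[i,4]>60]; print(st[big])
    Q=P[np.isin(l,big)][:,:2]
    R=cv2.minAreaRect((Q*1000).astype(np.float32)); print(R,cv2.boxPoints(R).round(0).tolist())
    t=(s<150)&(z>.02); Qt=P[t]; print("tube",t.sum(),np.median(Qt,0),Qt.min(0),Qt.max(0))
    b=(z>.066); Qb=P[b]; print("high",b.sum(),Qb.min(0),Qb.max(0))
    # topdown: 1mm px of z and colour
    x0,y0=(P[z<.05].min((0))*1000)[:2]-20; 
    print(x0,y0)
    im=np.zeros((500,500,3),np.uint8)
    o=np.argsort(z.ravel())
    p=P.reshape(-1,3)[o]; cc=c.reshape(-1,3)[o]
    h=np.clip(p[:,2]*1000*2.5,0,255)
    i=((p[:,0]*1000-150)).astype(int); j=(p[:,1]*1000+50).astype(int)
    # image: rows = -x, cols=-y
    np.savez(n+"p.npz",p=p,c=cc)
E
```

```text
scene table z -0.0027235419280378093
[[  62   37   84   39 1063]
 [ 101   61   31   13   82]
 [  27   66   27   25  439]
 [  28   72   72   30  276]]
((307.0433044433594, 503.0506896972656), (201.70166015625, 817.1932373046875), 40.38444137573242) [[-35.0, 749.0], [495.0, 126.0], [649.0, 257.0], [119.0, 880.0]]
tube 375 [0.52480081 0.15862882 0.04973701] [-0.03451124  0.13528541  0.02531653] [0.68640346 0.74894202 0.52845772]
high 807 [-0.03451124  0.212319    0.06600393] [0.68640346 0.74894202 0.52845772]
326.0098763660429 -54.114503977076716
side table z -0.003935916480713897
[[  39   12   13   16   67]
 [   5   21  120   89 2604]]
((464.681884765625, 457.78466796875), (210.8890838623047, 679.5432739257812), 16.276262283325195) [[268.0, 754.0], [459.0, 102.0], [661.0, 161.0], [471.0, 813.0]]
tube 150 [0.51781424 0.15589366 0.04441989] [0.5078189  0.13601384 0.02309967] [0.53473672 0.16595618 0.05364507]
high 566 [0.26823587 0.19438618 0.06603095] [0.6471416  0.75438599 0.55446964]
355.6930416700473 -0.23457910049338437
```

Run:
```python
from h import *
out=[]
d=dict(np.load("scene0.npz")); cv2.imwrite("pics/crop.png",cv2.resize(d["pixels"][200:310,185:355,::-1],None,fx=4.7,fy=4.7,interpolation=cv2.INTER_CUBIC))
for n in ["scene","side"]:
    q=np.load(n+"p.npz"); p=q["p"]*1000; c=q["c"]
    im=np.zeros((400,360,3),np.uint8)  # row: x 650->320?  scale 1px/mm
    for (x,y,z),k in zip(p,c):
        if z>120: continue
        a,b=int(650-x),int(430-y)
        if 0<=a<398 and 0<=b<358:
            im[a:a+2,b:b+2]=k[::-1]
    out.append(im)
cv2.imwrite("pics/top.png",np.hstack(out))
```

```text
(no output)
```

View pics/crop.png

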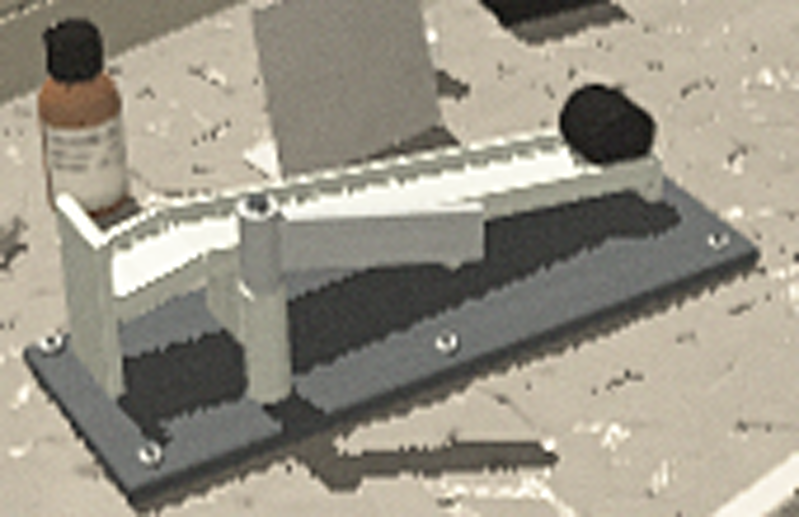

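View pics/top.png

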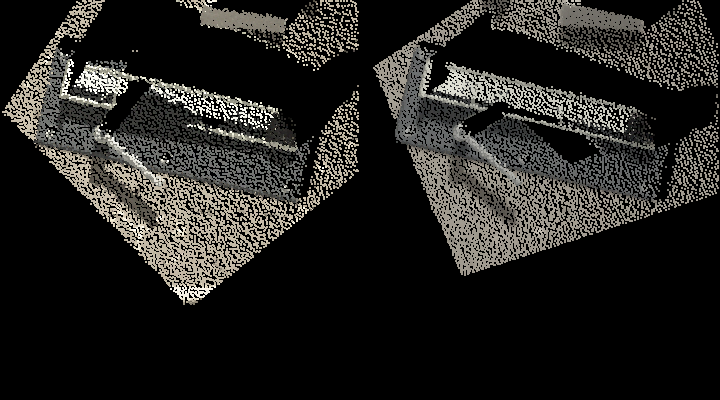

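The crop shows the plate top corners at (25,352), (133,490) and (758,252), the hub top at (260,205), the blade end at (484,230), and the tube at (605,122). Next I'll fit the plate rectangle and check how close the microscope comes to the arm's path.

Run:
```python
from h import *
for n in ["scene","side"]:
    q=np.load(n+"p.npz"); p=q["p"]; c=q["c"]; s=c.sum(1)
    z0=np.median(p[(s>450)&(p[:,2]<.01)&(p[:,2]>-.01),2])
    z=p[:,2]-z0
    reg=(p[:,0]>.4)&(p[:,0]<.64)&(p[:,1]>.1)&(p[:,1]<.43)
    # plate top: height 8
    Q=p[reg&(abs(z-.008)<.0025)&(s<380)][:,:2]
    # drop lone points
    from scipy.spatial import cKDTree
    nn=np.array([len(a) for a in cKDTree(Q).query_ball_point(Q,.006)]); Q=Q[nn>8]
    R=cv2.minAreaRect((Q*1000).astype(np.float32)); print(n,len(Q),z0,R,cv2.boxPoints(R).round(1).tolist())
    B=p[reg&(z>.076)&(z<.0845)&(s>250)][:,:2]; print("blade top",len(B),(B*1000).round()[::max(1,len(B)//12)].tolist())
    H=p[reg&(z>.0845)&(z<.092)]; print("hub",len(H),H.mean(0),H.min(0),H.max(0))
    t=reg&(s<130)&(z>.025)&(p[:,1]<.2); print("tube",p[t].mean(0),p[t].min(0),p[t].max(0))
    # corners by rays
    d=dict(np.load(n+"0.npz"))
    T=np.linalg.inv(d["camera_from_world"])
    if n=="scene":
        for a,b,zz in [(25,352,.008),(133,490,.008),(758,252,.008),(260,205,.0865),(484,207,.0825),(484,265,.0605)]:
            u,v=185+a/4.7-.4,200+b/4.7-.4
            k=T[:3,:3]@np.array([(u-d["cx"])/d["fx"],(v-d["cy"])/d["fy"],1]); print((a,b),(T[:3,3]+k*(zz-T[2,3])/k[2]).round(4))
    P=cloud(d).reshape(-1,3); P=P[d["depth"].ravel()>0]
    az=np.degrees(np.arctan2(P[:,1],P[:,0])); rr=np.hypot(P[:,0],P[:,1])
    for a in range(-70,40,10):
        m=(az>a)&(az<a+10)&(P[:,2]>.1)&(P[:,0]>.2)
        if m.sum(): print(a,rr[m].min().round(3),P[m][rr[m].argmin()].round(3),end="; ")
    print()
```

```text
scene 3422 -0.0027235419280378093 ((523.9340209960938, 254.51307678222656), (269.87152099609375, 99.55829620361328), 76.76949310302734) [[444.6000061035156, 134.60000610351562], [541.5, 111.80000305175781], [603.2999877929688, 374.5], [506.3999938964844, 397.29998779296875]]
blade top 269 [[502.0, 313.0], [511.0, 328.0], [477.0, 284.0], [486.0, 294.0], [487.0, 297.0], [519.0, 334.0], [473.0, 279.0], [481.0, 289.0], [476.0, 281.0], [516.0, 333.0], [494.0, 300.0], [473.0, 277.0], [518.0, 334.0]]
hub 62 [0.51066886 0.3225867  0.08458505] [0.46638339 0.27394043 0.08180192] [0.52725772 0.33464612 0.08853166]
tube [0.51804423 0.14981883 0.04092715] [0.50485681 0.13528541 0.02531653] [0.53668137 0.16494446 0.05363699]
(25, 352) [0.5991 0.3753 0.008 ]
(133, 490) [0.5073 0.3952 0.008 ]
(758, 252) [0.4464 0.1376 0.008 ]
(260, 205) [0.5165 0.3269 0.0865]
(484, 207) [0.4645 0.2699 0.0825]
(484, 265) [0.4622 0.2725 0.0605]
-70 0.473 [ 0.205 -0.426  0.302]; -60 0.838 [ 0.538 -0.642  0.152]; -50 0.703 [ 0.537 -0.454  0.156]; -40 0.495 [ 0.428 -0.249  0.4  ]; -30 0.489 [ 0.431 -0.231  0.405]; -20 0.
[... 574 characters left out ...]
0, 281.0], [491.0, 301.0], [503.0, 312.0], [516.0, 334.0], [503.0, 308.0], [468.0, 271.0], [489.0, 292.0], [508.0, 314.0]]
hub 64 [0.51111341 0.32258071 0.08332605] [0.47130676 0.27377732 0.08059739] [0.52529284 0.33590999 0.08748709]
tube [0.51907996 0.15423903 0.04262321] [0.5078189  0.13601384 0.02309967] [0.53421722 0.16595618 0.05227186]
-70 0.52 [ 0.259 -0.451  0.362]; -60 0.521 [ 0.262 -0.451  0.362]; -50 0.704 [ 0.539 -0.453  0.116]; -40 0.494 [ 0.427 -0.248  0.4  ]; -30 0.491 [ 0.432 -0.233  0.402]; -20 0.612 [ 0.575 -0.208  0.103]; -10 0.249 [ 0.249 -0.002  0.375]; 0 0.235 [0.231 0.04  0.307]; 10 0.213 [0.2   0.072 0.48 ]; 20 0.214 [0.2   0.075 0.475]; 30 0.231 [0.2   0.116 0.369];
```

```bash
cat >> h.py <<'E'
A=np.radians(76.9); YG=np.array([np.cos(A),np.sin(A)]); XG=np.array([YG[1],-YG[0]])
C0=np.array([.5245,.255])
E
python3 - <<'E'
from h import *
from cell import r
for n in ["scene","side"]:
    q=np.load(n+"p.npz"); p=q["p"].copy(); c=q["c"]; s=c.sum(1)
    p[:,2]+=.0027 if n=="scene" else .0039
    g=np.c_[(p[:,:2]-C0)@XG,(p[:,:2]-C0)@YG,p[:,2]]*1000
    f=lambda m:np.percentile(g[m],[2,50,98],axis=0).round(1).tolist()
    i=(abs(g[:,0])<75)&(abs(g[:,1])<140)
    print(n,"stop",f(i&(g[:,1]>95)&(g[:,2]>70)&(g[:,2]<76)&(s>200)))
    print("tube",f(i&(s<130)&(g[:,2]>25)&(g[:,1]<-80)))
    for y in (-60,-20,20):
        m=i&(abs(g[:,1]-y)<6)&(g[:,2]>22+ (y+118)*.14)&(g[:,0]>-25)&(s>250); print("chan",y,f(m))
    print("blade",f(i&(g[:,2]>76)&(g[:,2]<84)&(g[:,1]<50)))
    m=i&(g[:,2]>77)&(g[:,2]<84)&(g[:,1]<50)&(s>250); l=cv2.fitLine(g[m][:,:2].astype(np.float32),cv2.DIST_HUBER,0,.01,.01).ravel();print(l)
    d=dict(np.load(n+"0.npz")); P=cloud(d).reshape(-1,3); P=P[(d["depth"].ravel()>0)]
    m=(P[:,0]>.3)&(np.hypot(P[:,0],P[:,1])<.62)&(P[:,1]<0)&(P[:,1]>-.4)&(P[:,2]>.1); print("eyep",m.sum(),P[m].min(0),P[m].max(0))
r.set_gripper(0.0); print(r.finger_overhang,r.current_opening(),r.current_t(),r.current_tool_pos())
E
```

```text
scene stop [[3.2, 112.9, 70.4], [18.4, 116.5, 73.6], [38.9, 118.9, 75.1]]
tube [[6.5, -119.1, 29.3], [17.0, -103.9, 43.8], [33.8, -91.4, 55.7]]
chan -60 [[2.0, -65.8, 30.6], [26.9, -59.5, 32.4], [40.5, -54.4, 38.7]]
chan -20 [[4.2, -25.1, 35.8], [31.5, -20.2, 38.1], [40.3, -14.2, 44.7]]
chan 20 [[26.3, 14.3, 41.3], [36.9, 20.0, 43.7], [39.2, 25.5, 50.3]]
blade [[-61.2, 1.4, 76.5], [-48.1, 24.3, 80.9], [-34.2, 48.8, 83.9]]
[  0.4686109   0.8834047 -48.310867   25.27136  ]
eyep 5098 [ 0.42662555 -0.34474106  0.10007635] [ 0.58241453 -0.20900623  0.42620484]
side stop [[4.2, 114.4, 70.4], [20.9, 118.4, 74.0], [39.7, 120.8, 75.7]]
tube [[7.9, -116.2, 29.8], [17.1, -96.9, 48.6], [31.5, -89.7, 55.6]]
chan -60 [[3.0, -65.7, 30.3], [25.6, -59.8, 32.0], [39.8, -54.4, 38.9]]
chan -20 [[3.5, -25.4, 35.8], [22.4, -19.5, 37.6], [40.1, -14.5, 44.7]]
chan 20 [[3.1, 14.3, 41.5], [23.6, 21.0, 43.1], [39.6, 25.8, 50.8]]
blade [[-60.1, 2.6, 76.4], [-47.9, 26.4, 81.2], [-34.6, 48.0, 83.9]]
[  0.47187233   0.8816669  -48.105625    25.932245  ]
eyep 3554 [ 0.42733244 -0.34630969  0.1001964 ] [ 0.58289062 -0.20757112  0.43750584]
0.022 -0.004317468515662468 0.8667 [ 0.24948995 -0.49012625  0.25329166]
```

```bash
cat >> h.py <<'E'
O=C0+.0213*XG+.0036*YG
from scipy.spatial.transform import Rotation as R
OH=.022
def W(x,y,tip): return [*(O+XG*x/1000+YG*y/1000),tip/1000+OH]
def quat(nx,ny,s):   # tool x = s*(push direction in gutter frame), tool z down
    v=s*(XG*nx+YG*ny); X=np.array([*v,0]); Z=np.array([0,0,-1.]); return R.from_matrix(np.c_[X,np.cross(Z,X),Z]).as_quat()
def keep(th,s,gap=0,tip=65,rho=58):
    d=np.array([np.sin(th),-np.cos(th)]); n=np.array([np.cos(th),np.sin(th)])
    p=np.array([-45,66])+rho*d-(14+gap)*n
    return W(*p,tip),quat(*n,s)
E
python3 - <<'E'
from h import *
from cell import r
for s in (1,-1):
    print(s)
    for p,q in [(W(0,-155,90),quat(0,1,s)),(W(0,58,61),quat(0,1,s)),keep(-.49,s,15,130),keep(-.49,s,0),keep(.5,s),keep(1.57,s)]:
        k=r.inverse_kinematics(p,q); print(None if k is None else np.round(k,2))
p=np.array(r.current_tool_pos()); print(r.inverse_kinematics([p[0]*.6,p[1]*.6,.25],r.current_ee_rot()))
E
```

```text
1
[ 0.11  0.5   1.84 -0.    0.81  0.34]
[ 0.43  0.71  1.52 -0.    0.91  0.66]
[ 0.5   0.47  1.75 -0.    0.92  2.79]
[ 0.48  0.58  1.77 -0.    0.79  2.77]
[ 0.4   0.63  1.68 -0.    0.84  1.7 ]
[ 0.41  0.71  1.51 -0.    0.92  0.64]
-1
[ 0.11  0.5   1.84 -0.    0.81 -2.8 ]
[ 0.43  0.71  1.52 -0.    0.91 -2.48]
[ 0.5   0.47  1.75 -0.    0.92 -0.35]
[ 0.48  0.58  1.77 -0.    0.79 -0.38]
[ 0.4   0.63  1.68 -0.    0.84 -1.44]
[ 0.41  0.71  1.51 -0.    0.92 -2.5 ]
[-1.24130620e+00 -6.91157926e-02  2.15736284e+00 -4.63556193e-05
  1.05337271e+00 -1.41360633e-01]
```

Run:
```python
from h import *
from cell import r,optics
p=np.array(r.current_tool_pos())
r.move_linear([p[0]*.6,p[1]*.6,.25],vel=.25)
q=np.array(r.current_q()); q[0]=.11; q[5]=.34; r.set_joints(q)
Q=quat(0,1,1)
r.move_to(W(0,-155,100),Q)
r.move_linear(W(0,-155,31.5),vel=.1)
print(r.current_t(),r.current_contact_force(),r.current_tool_pos(),W(0,-155,31.5))
d=optics.get_image("scene"); np.savez("scene1.npz",**d)
e=optics.get_image("side")
cv2.imwrite("pics/b.png",np.hstack([cv2.resize(x["pixels"][150:310,200:360,::-1],(400,400),interpolation=cv2.INTER_CUBIC) for x in (d,)]+[cv2.resize(e["pixels"][170:330,240:400,::-1],(400,400),interpolation=cv2.INTER_CUBIC)]))
```

```text
5.325 [ 0.178179   -0.05073343  0.22212143] [0.51123258 0.10274184 0.05405398] [np.float64(0.510930680157104), np.float64(0.10271236570554657), 0.0535]
```

View pics/b.png

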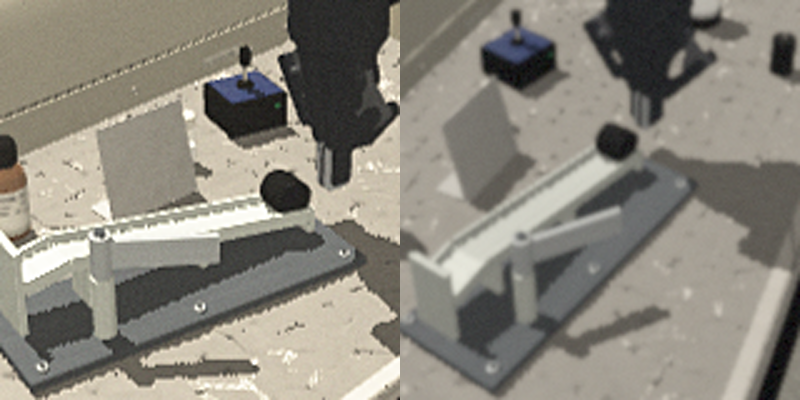

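The fingertips are just behind the tube (scene crop: tip at (332,186), tube at (285,190)). I'll check the tip height from depth and push if it's right.

Run:
```python
from h import *
from cell import r,optics
d=dict(np.load("scene1.npz")); P=cloud(d).reshape(-1,3)
c=np.array(W(0,-155,0))[:2]; m=(np.linalg.norm(P[:,:2]-c,axis=1)<.018)&(P[:,2]>.012)
z=np.sort(P[m][:,2])+.0027; print(m.sum(),z[:8].round(4))
if not .024<z[2]<.040: raise SystemExit
r.move_linear(W(0,58,61),vel=.06)
print(r.current_t(),r.current_contact_force(),r.current_tool_pos())
r.sleep(.3)
p=r.current_tool_pos(); r.move_linear([p[0],p[1],.2],vel=.2)
d=optics.get_image("scene"); e=optics.get_image("side")
cv2.imwrite("pics/c.png",np.hstack([cv2.resize(x[:,:,::-1],(400,400),interpolation=cv2.INTER_CUBIC) for x in (d["pixels"][190:310,190:310],e["pixels"][200:320,230:350])]))
```

```text
463 [0.0337 0.0338 0.0342 0.0344 0.0349 0.0354 0.0358 0.0358]
9.1583 [ 0.52530385 -0.53755826  1.26763932] [0.55918168 0.31011643 0.08298798]
```

View pics/c.png

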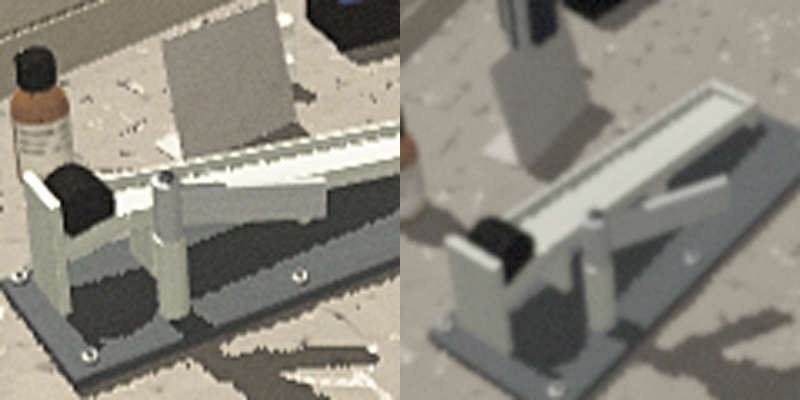

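The tube rests against the end stop (scene crop (82,198), side crop (503,248)). Next is the keeper.

Run:
```python
from h import *
from cell import r,optics
r.move_to(*keep(-.49,1,15,150))
r.move_linear(keep(-.49,1,15)[0],vel=.12)
f0=np.array(r.current_contact_force()); print(r.current_t(),f0)
for th in list(np.arange(-.49,1.45,.2))+[1.45]:
    p,q=keep(th,1); r.move_linear(p,q,vel=.05)
    f=np.array(r.current_contact_force())
    print(round(th,2),f.round(1),round(r.current_t(),2))
    if np.linalg.norm(f[:2])>20: break
else:
    for th in np.arange(1.48,1.72,.02):
        p,q=keep(th,1); 
        p,_=keep(th,1); r.move_linear(p,keep(min(th,1.57),1)[1],vel=.03)
        f=np.array(r.current_contact_force()); fn=-f[:2]@YG; print(round(th,2),f.round(1),round(fn,1))
        if fn>6: break
print(r.current_t())
d=optics.get_image("scene"); e=optics.get_image("side")
cv2.imwrite("pics/d.png",np.hstack([cv2.resize(x[:,:,::-1],(400,400),interpolation=cv2.INTER_CUBIC) for x in (d["pixels"][190:310,190:310],e["pixels"][200:320,230:350])]))
```

```text
12.9917 [-0.21287611  0.23518246 -0.703697  ]
-0.49 [1.4 0.3 0.5] 13.44
-0.29 [-0.4  0.4 -0. ] 13.83
-0.09 [ 0.   0.8 -0.3] 14.22
0.11 [0.5 0.7 0.1] 14.62
0.31 [-0.1  1.  -0.8] 15.01
0.51 [-0.2 -0.8 -0.1] 15.4
0.71 [0.1 0.7 0. ] 15.79
0.91 [ 0.3 -0.7 -0.3] 16.18
1.11 [ 0.1 -0.5 -0.5] 16.57
1.31 [-0.2  0.1 -0.1] 16.97
1.45 [ 0.5 -1.  -0. ] 17.28
1.48 [ 0.  -1.3  0.5] 1.3
1.5 [-1.6 -0.8  0.2] 1.1
1.52 [-0.3 -0.4 -0.5] 0.5
1.54 [-1.1 -0.2 -0.4] 0.5
1.56 [-0.1 -1.9 -0.3] 1.9
1.58 [-3.9 -7.7  4.1] 8.3
18.7833
```

View pics/d.png

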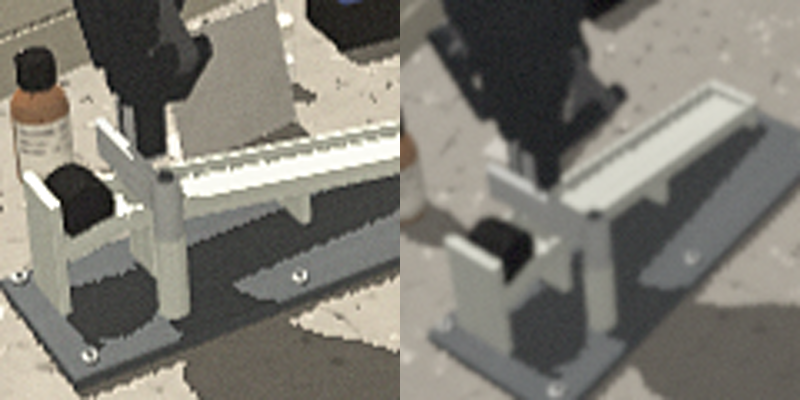

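The blade stands across the channel behind the tube, and the force rose to about 8 N at its stop. I'll back off, lift and measure.

Run:
```python
from h import *
from cell import r,optics
p=np.array(r.current_tool_pos()); p[:2]-=.02*YG; r.move_linear(p,vel=.06)
p[2]=.22; r.move_linear(p,vel=.15)
r.move_linear([.4,.15,.25],vel=.2)
for n,dz in (("scene",.0027),("side",.0039)):
    d=optics.get_image(n); P=cloud(d).reshape(-1,3)
    g=np.c_[(P[:,:2]-O)@XG,(P[:,:2]-O)@YG,P[:,2]+dz]*1000; s=d["pixels"].reshape(-1,3).astype(int).sum(1)
    m=(g[:,2]>78)&(g[:,2]<84.5)&(g[:,0]>-33)&(g[:,0]<45)&(abs(g[:,1]-66)<25)
    l=cv2.fitLine(g[m][:,:2].astype(np.float32),cv2.DIST_HUBER,0,.01,.01).ravel(); print(n,m.sum(),l,np.arctan2(l[1],l[0])*180/np.pi)
    t=(s<130)&(g[:,2]>50)&(g[:,2]<80)&(abs(g[:,0])<20)&(g[:,1]>72)&(g[:,1]<115); print("tube",g[t].mean(0),g[t].max(0))
    if n=="scene": cv2.imwrite("pics/e.png",cv2.resize(d["pixels"][100:350,150:480,::-1],None,fx=2.2,fy=2.2))
print(r.current_t(),r.current_contact_force())
```

```text
scene 95 [ 9.9999052e-01 -4.3513081e-03 -7.8543024e+00  6.7261009e+01] -0.24931239
tube [-5.20761538 94.30043522 65.74903687] [ 14.0156049  107.29766135  77.53097077]
side 116 [ 9.9998361e-01 -5.7247486e-03  9.2244560e-01  6.8219528e+01] -0.32800576
tube [-3.97716586 95.35059335 69.40521615] [ 12.04070797 105.27005045  78.22182887]
21.7333 [-0.56489083  0.00190338 -0.04996938]
```

View pics/e.png

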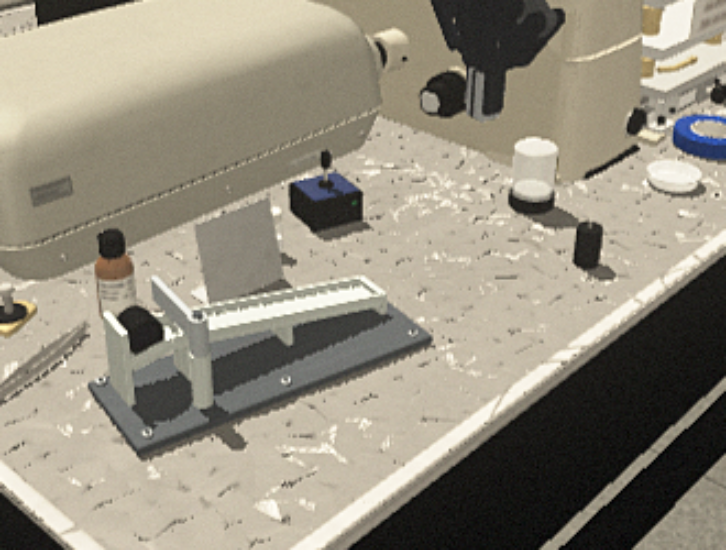

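The blade is square to within 0.3°. The tube is at its seat (about (138,328)), and the jar, post and joystick box are where they were.

```bash
python3 -c "
from cell import r
print(r.hand_in())"
```

```text
the job is handed in; nothing more can be done
None
```

The lens tube rests against the end stop, the keeper blade stands squarely across the gutter behind it (within about 0.3°), the bystanders stayed in place, and I handed the job in at about 22 s of the 54 s limit.

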